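Third hand: hold a lip cleat and cutting board against the sprung fence

ROBOT

A 7-joint arm with a two-finger parallel gripper is mounted at the origin on a cart in front of the work surface, level with it; the furniture and walls round the work are solid. World frame = base frame: x ahead of the robot, y to its left, z up, the work surface at z = 0. Lengths are in m, angles in rad, forces in N, time in s.
With the tool pointing down it reaches from about 0.4 to 0.85 m from the base axis. Payload 4.4 kg.
Tool frame: the origin (TCP) lies midway between the tips of the shut fingers; the grasp point (between the pads) lies 19 mm behind it; z points along the fingers, y is the direction in which the jaws open and shut (so a half turn about z gives the same grasp; the last joint's range is limited). The gripper opens to 94 mm and grips with 3 to 60 N. Pads are 16 mm wide; open, the fingers measure 119 mm over their backs; the gripper's body (75 mm by 177 mm) begins 78 mm behind the grasp point.
Start: joints at [-1.186, 0.628, 0.038, 1.517, -0.027, 0.996, -0.02], TCP at [0.283, 0.585, 0.205] pointing down, gripper open.
Joint ranges: [-3.06, 3.06], [-0.37, 2.12], [-1.25, 1.32], [0.18, 2.47], [-1.1, 4.24], [0.23, 1.98], [-2.94, 2.94]. Speed limits (rad/s): [2.57, 2.57, 3.14, 3.14, 3.14, 3.14, 3.14].

INTERFACE

Orientations are given as a unit quaternion [x, y, z, w].
In Python, from plant import r gives the robot as it stands.
- The arm moves only by the tool play_rows, never from a script. Its argument "deltas" is a list of rows, each an object with "twist": the turn, a rotation vector about the world's x, y, z in degrees, a list of three; "delta_pos": the shift along the world's x, y, z in mm, a list of three; "grip": the finger opening in mm, from 0 to 94. A call has 1 to 20 rows; each row is the pose to reach, as a shift and turn from the pose measured when the call began; what a row does not reach only later rows make up. A row lasts 1/12 s, in which the tool goes at most 41.7 mm and 7.16 degrees, less where a joint would pass 70% of its speed; a pose out of reach is approached as far as the arm can. A call with a gripper value outside its range is refused whole. The fingers move at their own pace and stop on an object; the grip force is fixed at half the most. Time passes only in rows, so rows that repeat a pose let the fingers close. It gives the time, the measured TCP pose, the force and the opening at its end, in the units of the state.
- r.observe(): the state, without advancing time (a new reading comes with each control period).
- r.snapshot(name): name is "scene" or "top"; returns a dict with "img" (400x640x3 uint8, blue, green, red), "fovy" (degrees; the focal length in pixels is half the picture's height over the tangent of half this angle, whatever the lens; pixels are square), "cx", "cy" (the principal point, pixels), "T" (4x4, takes a point from camera to world coordinates). Camera axes: x right, y down, z forward; pixel columns grow to the right and rows downward; lengths in m; the calibration is good to about 2 mm. A picture is of the moment at which its call begins. There is no depth.
- r.sign_off(): hands the job in, once; it reports no verdict.
The state is a dict: "t": time; "joints": joint angles; "qvel": joint speeds; "effort": joint torques, N m; "position": TCP position; "ee_rot": TCP orientation; "force": force on the tool from outside, world axes, zero at the start; "wrist_torque": the same for the moment, N m; "width": finger opening in m.
Only numpy, scipy, OpenCV 4.12 (cv2) and the standard library are available. Lean on these libraries where they do the work, as an engineer would, in place of code of your own. Each camera call takes 0.05 s, during which the arm holds its last target.

TASK

A cook wants to screw the upright wooden cleat onto the cutting board as a raised lip, and needs you as a third hand. Stand the cleat on the table flush against the board's long edge nearest you, centred on that edge, and only then push cleat and board together squarely against the spring-loaded fence until the fence has yielded to the middle of its travel (about 10 mm, a push of some 8 N on the fence), never near its end stop. Keep pressing steadily and finish while still holding it so; leave the other things alone.

Things in the scene. Friction and masses are not known exactly. Their poses are not given: they have to be found in the camera images.
- cleat_center (a point): centre (half-way up, 25 mm above its underside) of the loose light-wood cleat, a plain bar 22 mm thick (its x), 160 mm long (its y), 50 mm tall (its z), about 0.12 kg, standing upright on its 22 x 160 mm foot, with two small screw holes low through its broad faces. It begins to the left or the right in front of the board
- cleat: the same cleat; origin at the centre of its underside, x across its 22 mm thickness, y along its length, z up. Both broad faces are alike
- board: loose plain cutting board lying flat on the table just in front of the fence (not the one on the table behind), 200 mm (its x) x 300 mm (its y) x 12 mm thick, about 0.75 kg; origin at the centre of its underside. Its -x long edge faces the robot, its +x long edge faces the fence with a gap of about 15 to 35 mm. A cleat flush on the near edge has its centre at x = -111 mm in the board's frame
- fence: fixed spring-loaded stop fence beyond the board: a dark foot plate and an aluminium block, with a sprung bar in front. Origin on the table under the middle of the bar's front face as it stands at rest; x points away from the board, the way the bar yields; y along the bar
- bar_face (a point): middle of the front face of the fence's moving bar, 19 mm above the table; it moves back with the bar, along the fence's x. The bar is 240 mm long (y), 18 mm thick, from 4 to 34 mm above the table. A steel pointer on it runs over three black lines on the block: rest, middle and end of travel
- fence_bar (a joint): how far the bar has been pushed back, 0 at rest to 0.020 m at the end stop; springs push back with 0.8 N per mm (8 N at the middle, 0.010 m)
- small_dish: bystander: round dish 90 mm across, 20 mm high, on the other side from the cleat; origin centre of underside
- pepper_jar: bystander: jar 46 mm across, 106 mm high, green cap, at the left; origin centre of underside
- curry_jar: bystander: jar 44 mm across, 105 mm high, dark cap, at the left; origin centre of underside
- mug: bystander: mug 83 mm across, 84 mm high, with a handle, far left; origin centre of underside

How it is judged:
By the outcome, as a careful person would: the job done as asked, in the order asked, and still so for the second after the job is handed in, while the arm keeps its last pose, push and grip.
It also fails if it takes over 45 s, if anything falls off the work surface, if the arm or the gripper's body presses on something with over 40 N, if the wrist force passes 120 N, or if a joint passes its speed limit or range.

## Working session

There is one attempt and no reset: what is moved stays moved. The work goes in short steps, Python scripts to look and compute and a tool call to move; the robot and the scene stay as the last step left them, time stands still between calls to the robot, and variables do not carry over. Pictures are saved under pics/ and viewed, and the job is handed in when it is done.

Besides the shell and the picture viewer there is one more tool, called as name(argument=value, ...) on one line, values as JSON. play_rows: Moves the arm, as the interface text tells. Its arguments: {"type":"object","properties":{"deltas":{"type":"array","items":{"type":"object","properties":{"twist":{"type":"array","items":{"type":"number"}},"delta_pos":{"type":"array","items":{"type":"number"}},"grip":{"type":"number"}}}}},"required":["deltas"]}

```bash
mkdir -p pics; ls; python3 - <<'E'
from plant import r
import cv2,numpy as np
s=r.observe()
print({k:np.round(v,3) for k,v in s.items()})
for n in("scene","top"):
    d=r.snapshot(n); cv2.imwrite(f"pics/{n}0.png",d["img"]); print(n,d["fovy"],d["cx"],d["cy"],np.round(d["T"],3).tolist())
E
```

```text
pics
{'t': np.float64(0.0), 'joints': array([-1.186,  0.629,  0.038,  1.518, -0.027,  0.996, -0.02 ]), 'qvel': array([ 0.001, -0.001, -0.   ,  0.   ,  0.   ,  0.   , -0.   ]), 'effort': array([-0.0000e+00, -5.4972e+01,  1.1430e+00, -1.8663e+01, -5.2000e-02,
        2.4000e-02,  0.0000e+00]), 'position': array([0.283, 0.584, 0.205]), 'ee_rot': array([ 0.224,  0.975, -0.001, -0.   ]), 'force': array([-0.   ,  0.127,  0.052]), 'wrist_torque': array([-0.005, -0.01 , -0.022]), 'width': np.float64(0.094)}
scene 43.77666297792295 326.4424751537125 195.3754991245914 [[0.848, -0.319, 0.423, -0.093], [-0.529, -0.525, 0.666, -0.888], [0.01, -0.789, -0.614, 0.991], [0.0, 0.0, 0.0, 1.0]]
top 52.938242007725265 315.28396420150887 201.37512845248722 [[0.009, -0.991, 0.135, 0.416], [-1.0, -0.01, -0.006, 0.133], [0.007, -0.135, -0.991, 1.277], [0.0, 0.0, 0.0, 1.0]]
```

View pics/scene0.png

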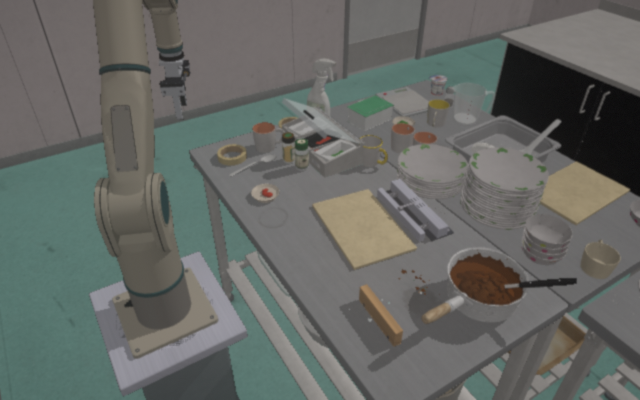

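View pics/top0.png

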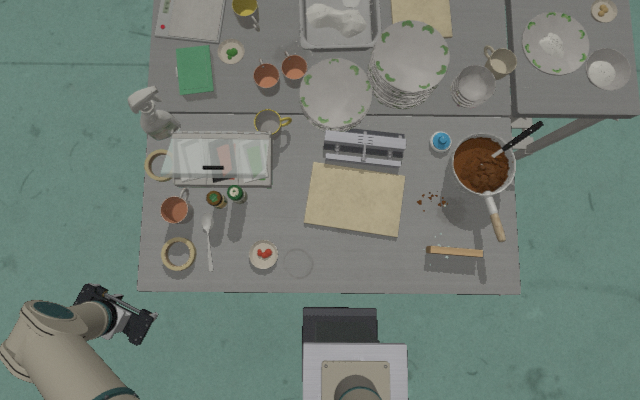

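The top view shows the board at about (355,200), the fence at (363,147), and the cleat at (455,251) on the right. The dish is at (263,256), the jars at (215,199) and (235,194), and a pot handle at (497,215) near the cleat. Next I'll zoom in and segment.

```bash
cat > h.py <<'E'
import cv2,numpy as np
from plant import r
def cam(d):
    f=200/np.tan(np.radians(d["fovy"])/2); return f,d["cx"],d["cy"],np.array(d["T"])
def ray(d,p,z):
    f,cx,cy,T=cam(d); p=np.atleast_2d(p).astype(float)
    v=np.c_[(p[:,0]-cx)/f,(p[:,1]-cy)/f,np.ones(len(p))]@T[:3,:3].T
    o=T[:3,3]; return o+v*((z-o[2])/v[:,2])[:,None]
def proj(d,P):
    f,cx,cy,T=cam(d); q=(np.atleast_2d(P)-T[:3,3])@T[:3,:3]
    return np.c_[f*q[:,0]/q[:,2]+cx,f*q[:,1]/q[:,2]+cy]
def crop(d,x0,x1,y0,y1,s,name):
    cv2.imwrite("pics/"+name,cv2.resize(d["img"][y0:y1,x0:x1],None,fx=s,fy=s,interpolation=cv2.INTER_CUBIC))
E
python3 - <<'E'
from h import *
t=r.snapshot("top"); s=r.snapshot("scene")
crop(t,290,520,115,275,3.4,"t1.png"); crop(s,300,480,170,350,3.3,"s1.png")
hsv=cv2.cvtColor(t["img"],cv2.COLOR_BGR2HSV)
for p in[(355,200),(455,255),(455,250),(340,260),(363,165)]: print(p,hsv[p[1],p[0]])
E
```

```text
(355, 200) [ 22  54 166]
(455, 255) [19 43 94]
(455, 250) [ 17  91 160]
(340, 260) [ 24  10 130]
(363, 165) [ 15   5 100]
```

View pics/t1.png

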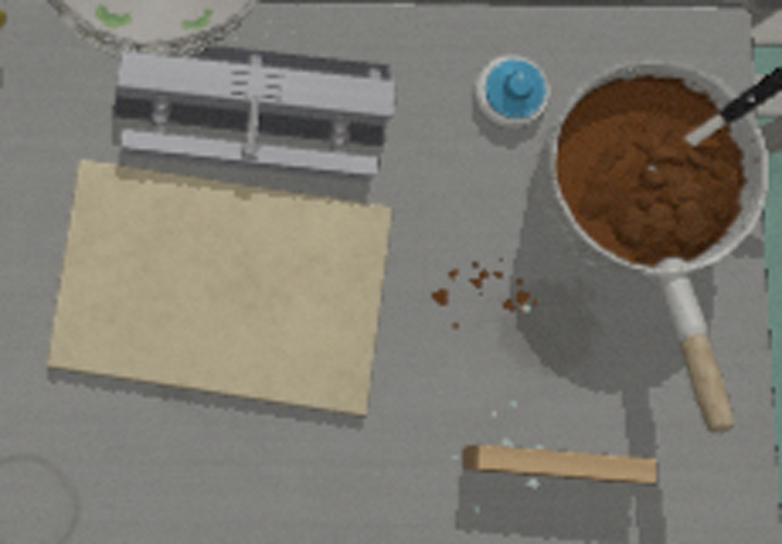

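View pics/s1.png

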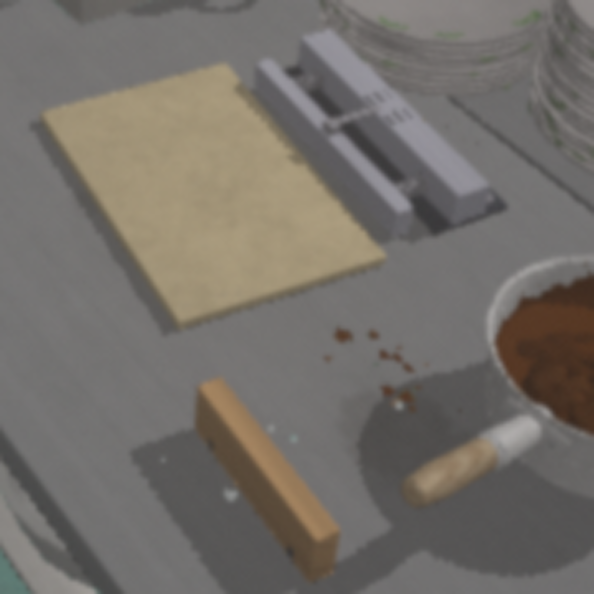

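```bash
cat >> h.py <<'E'
def wood(d,lo,hi,roi):
    hsv=cv2.cvtColor(d["img"],cv2.COLOR_BGR2HSV); m=cv2.inRange(hsv,lo,hi)
    k=np.zeros_like(m); x0,x1,y0,y1=roi; k[y0:y1,x0:x1]=255; m&=k
    n,l,st,c=cv2.connectedComponentsWithStats(m); i=1+np.argmax(st[1:,4]); return (l==i).astype(np.uint8)*255
def quad(m):
    c=max(cv2.findContours(m,cv2.RETR_EXTERNAL,cv2.CHAIN_APPROX_NONE)[0],key=cv2.contourArea)
    h=cv2.convexHull(c)
    q=cv2.approxPolyN(h,4).reshape(-1,2).astype(float)
    # refine: fit lines to contour pts near each side
    c=c.reshape(-1,2).astype(float); L=[]
    for i in range(4):
        a,b=q[i],q[(i+1)%4]; u=(b-a)/np.linalg.norm(b-a); n=np.array([-u[1],u[0]]); s=(c-a)@u; e=abs((c-a)@n); le=np.linalg.norm(b-a)
        p=c[(s>.1*le)&(s<.9*le)&(e<3)]
        vx,vy,x,y=cv2.fitLine(p.astype(np.float32),cv2.DIST_HUBER,0,.01,.01).ravel()
        # half pixel outward (contour lies on pixel centres)
        nn=np.array([-vy,vx]); 
        if (np.array([x,y])-q.mean(0))@nn<0: nn=-nn
        L.append((np.array([x,y])+.5*nn,np.array([vx,vy])))
    out=[]
    for i in range(4):
        (p,u),(w,v)=L[i-1],L[i]; k=np.linalg.solve(np.c_[u,-v],w-p); out.append(p+k[0]*u)
    return np.array(out)
E
python3 - <<'E'
from h import *
for n,roi in(("top",(295,415,155,245)),("scene",(300,425,180,275))):
    d=r.snapshot(n); m=wood(d,(15,35,110),(30,120,255),roi); q=quad(m); P=ray(d,q,.012)
    print(n,q.round(1).tolist()); print(P.round(4)[:,:2].tolist(),"c",P.mean(0).round(4)); 
    e=np.roll(P,-1,0)-P; print(np.linalg.norm(e,axis=1).round(4),np.degrees(np.arctan2(e[:,1],e[:,0])).round(2))
for n,roi in(("top",(420,490,240,262)),("scene",(350,410,280,350))):
    d=r.snapshot(n); m=wood(d,(8,60,50),(22,255,255),roi); ys,xs=m.nonzero()
    print(n,xs.min(),xs.max(),ys.min(),ys.max(),len(xs))
    cv2.imwrite(f"pics/cl_{n}.png",cv2.resize(np.hstack([cv2.bitwise_and(d["img"],d["img"],mask=m)[roi[2]:roi[3],roi[0]:roi[1]],d["img"][roi[2]:roi[3],roi[0]:roi[1]]]),None,fx=5.,fy=5.,interpolation=cv2.INTER_NEAREST))
E
```

```text
top [[405.0, 175.39999389648438], [397.20001220703125, 237.0], [303.20001220703125, 222.3000030517578], [312.70001220703125, 161.3000030517578]]
[[0.6755, -0.1625], [0.4781, -0.1337], [0.5214, 0.1625], [0.7189, 0.1345]] c [5.985e-01 2.000e-04 1.200e-02]
[0.1995 0.2993 0.1994 0.3001] [171.72  81.68  -8.06 -98.3 ]
scene [[418.3999938964844, 248.8000030517578], [353.8999938964844, 269.1000061035156], [310.79998779296875, 203.39999389648438], [367.5, 188.39999389648438]]
[[0.6729, -0.1691], [0.4734, -0.1388], [0.5175, 0.1644], [0.7155, 0.1355]] c [ 0.5948 -0.002   0.012 ]
[0.2018 0.3063 0.2001 0.3075] [171.35  81.73  -8.31 -97.94]
top 426 482 246 256 423
scene 360 402 285 345 1044
```

View pics/cl_top.png

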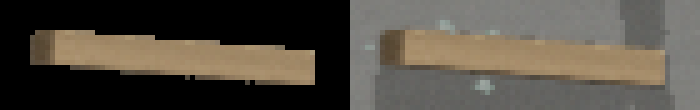

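View pics/cl_scene.png

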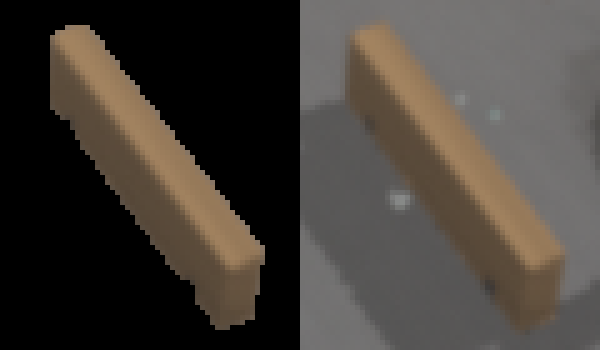

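```bash
python3 - <<'E'
from h import *
t=r.snapshot("top"); s=r.snapshot("scene")
hsv=cv2.cvtColor(t["img"],cv2.COLOR_BGR2HSV)
for c in (440,455,470): print(c,[tuple(map(int,hsv[y,c])) for y in range(243,260)])
for c in (430,428,432,433): print(c,[tuple(map(int,hsv[y,c])) for y in range(246,254)])
print("bar")
for c in (335,350,385): print(c,[tuple(map(int,hsv[y,c])) for y in range(150,172)])
crop(t,318,410,125,175,8,"t2.png"); crop(t,420,490,238,265,10,"t3.png")
E
```

```text
440 [(30, 6, 128), (45, 8, 131), (71, 18, 153), (46, 19, 148), (17, 91, 157), (17, 90, 161), (17, 89, 163), (18, 87, 168), (18, 89, 170), (17, 92, 164), (17, 91, 131), (19, 21, 98), (30, 10, 102), (10, 8, 102), (10, 8, 100), (38, 10, 101), (15, 5, 97)]
455 [(23, 8, 127), (30, 6, 126), (15, 4, 127), (40, 6, 125), (20, 33, 116), (17, 95, 158), (18, 94, 157), (17, 91, 160), (18, 90, 165), (18, 87, 167), (17, 91, 168), (16, 89, 152), (21, 36, 92), (30, 8, 102), (23, 10, 101), (23, 10, 101), (15, 10, 99)]
470 [(40, 6, 128), (20, 6, 128), (30, 4, 126), (23, 8, 130), (38, 8, 128), (19, 21, 135), (20, 88, 168), (18, 92, 160), (18, 91, 159), (17, 94, 160), (17, 88, 166), (18, 91, 168), (18, 93, 162), (17, 64, 84), (20, 8, 95), (30, 3, 96), (8, 10, 101)]
430 [(16, 95, 113), (16, 94, 114), (16, 101, 116), (18, 100, 123), (18, 98, 128), (17, 99, 129), (18, 95, 123), (19, 44, 93)]
428 [(15, 94, 95), (16, 100, 89), (17, 97, 95), (16, 104, 91), (17, 109, 89), (18, 97, 89), (19, 95, 91), (16, 30, 94)]
432 [(18, 91, 159), (17, 92, 161), (17, 90, 164), (17, 93, 167), (18, 92, 166), (17, 90, 168), (17,
[... 419 characters left out ...]
, 58, 141), (22, 54, 170), (22, 53, 172), (22, 54, 174)]
350 [(90, 5, 56), (105, 8, 65), (20, 9, 84), (18, 12, 103), (20, 8, 98), (120, 2, 119), (135, 3, 162), (135, 3, 161), (120, 2, 162), (120, 5, 163), (130, 5, 161), (120, 3, 89), (120, 3, 91), (165, 5, 97), (40, 7, 103), (38, 10, 100), (30, 10, 102), (23, 37, 109), (22, 56, 136), (22, 56, 141), (21, 55, 173), (22, 55, 171)]
385 [(130, 12, 65), (135, 9, 56), (0, 0, 54), (108, 23, 56), (105, 18, 57), (150, 4, 64), (20, 9, 86), (20, 8, 99), (38, 10, 100), (30, 2, 123), (110, 5, 164), (120, 3, 159), (110, 5, 159), (110, 5, 159), (120, 5, 153), (110, 9, 83), (90, 6, 84), (36, 13, 98), (30, 10, 103), (20, 8, 100), (23, 10, 101), (23, 10, 101)]
```

View pics/t2.png

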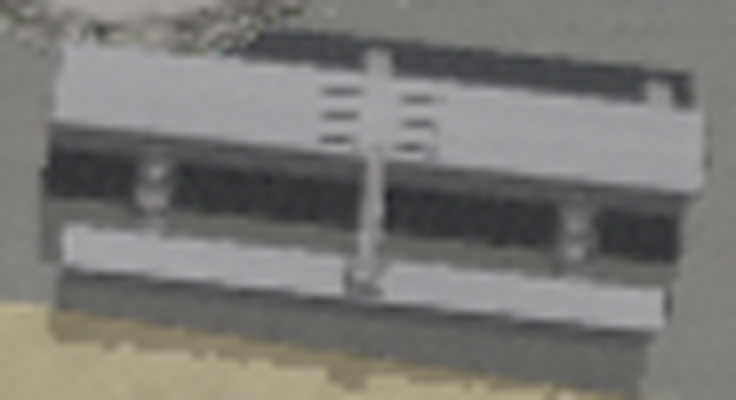

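View pics/t3.png

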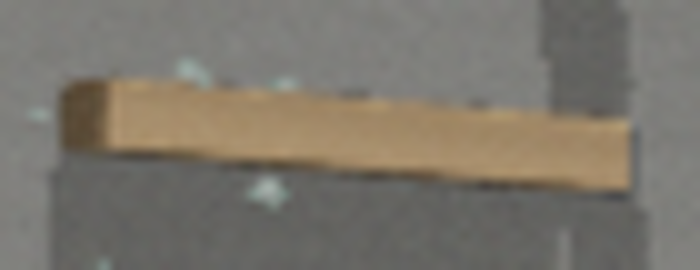

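```bash
cat >> h.py <<'E'
def rep(d,q,z,tag):
    P=ray(d,q,z); e=np.roll(P,-1,0)-P
    print(tag,"c",(P.mean(0)*1000).round(1),"len",(np.linalg.norm(e,axis=1)*1000).round(1),"ang",np.degrees(np.arctan2(e[:,1],e[:,0])).round(2)); print((P[:,:2]*1000).round(1).tolist())
def barm(t,roi=(322,406,148,170)):
    hsv=cv2.cvtColor(t["img"],cv2.COLOR_BGR2HSV); m=cv2.inRange(hsv,(0,0,124),(180,12,255))
    return m,hsv
E
python3 - <<'E'
from h import *
t=r.snapshot("top")
rep(t,quad(wood(t,(12,55,140),(24,255,255),(425,490,240,262))),.05,"cleat")
m=wood(t,(0,0,128),(180,12,255),(322,406,151,168))
cv2.imwrite("pics/barm.png",cv2.resize(m[140:180,315:415],None,fx=6,fy=6,interpolation=cv2.INTER_NEAREST))
rep(t,quad(m),.034,"bar")
E
```

```text
cleat c [ 435.7 -305.7   50. ] len [ 20.3 160.2  20.9 155.8] ang [177.29  86.   -14.72 -94.11]
[[440.2, -384.9], [420.0, -384.0], [431.1, -224.2], [451.4, -229.5]]
bar c [731.4  67.5  34. ] len [ 16.1 745.  649.2 102. ] ang [153.13  84.22 -94.04 -98.44]
[[716.1, -146.6], [701.7, -139.3], [776.8, 601.9], [731.1, -45.7]]
```

View pics/barm.png

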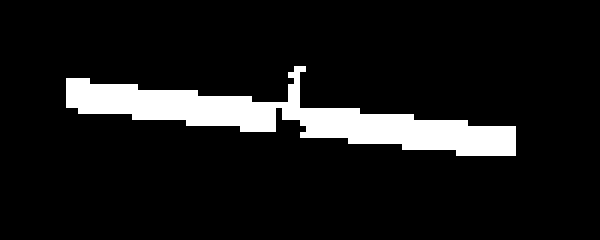

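```bash
cat >> h.py <<'E'
def barfront(t,y0=150,y1=172,cols=None):
    "front (lower) top edge of bar, sub-pixel crossing of V=125 column by column"
    g=cv2.cvtColor(t["img"],cv2.COLOR_BGR2HSV)[:,:,2].astype(float); s=cv2.cvtColor(t["img"],cv2.COLOR_BGR2HSV)[:,:,1]
    a=[];b=[]
    for c in cols if cols is not None else list(range(330,356))+list(range(369,398)):
        yy=[y for y in range(y0,y1) if g[y,c]>140 and s[y,c]<13]
        if not yy: continue
        y=max(yy); a.append((c,y+(g[y,c]-125)/max(g[y,c]-g[y+1,c],1)))
        y=min(yy); b.append((c,y-(g[y,c]-125)/max(g[y,c]-g[y-1,c],1)))
    out=[]
    for k in(a,b):
        P=ray(t,np.array(k)+0,.034)[:,:2]; vx,vy,x,y=cv2.fitLine(P.astype(np.float32),cv2.DIST_HUBER,0,.001,.001).ravel()
        out.append((np.degrees(np.arctan2(vy,vx)),x,y,x-y*vx/vy))
    return out
E
python3 - <<'E'
from h import *
for _ in range(3):
    t=r.snapshot("top"); print(np.round(barfront(t),4).tolist())
g=cv2.cvtColor(t["img"],cv2.COLOR_BGR2HSV)[:,:,2]
print(g[155:160,320:332].tolist()); print(g[160:166,395:404].tolist())
for px in [(325.8,157),(401.4,163.5)]: print(ray(t,px,.034).round(4))
E
```

```text
[[84.15480041503906, 0.7117000222206116, -0.039799999445676804, 0.7157999873161316], [84.21099853515625, 0.7325999736785889, -0.007199999876320362, 0.733299970626831]]
[[84.23670196533203, 0.7134000062942505, -0.023600000888109207, 0.7157999873161316], [84.05809783935547, 0.7279000282287598, -0.053599998354911804, 0.7335000038146973]]
[[84.16960144042969, 0.7139000296592712, -0.01979999989271164, 0.7159000039100647], [84.20020294189453, 0.7325000166893005, -0.007199999876320362, 0.733299970626831]]
[[129, 127, 121, 100, 100, 123, 170, 163, 165, 164, 165, 163], [130, 130, 125, 101, 98, 113, 165, 165, 165, 164, 164, 165], [130, 129, 126, 104, 108, 118, 160, 160, 160, 163, 162, 165], [128, 128, 129, 130, 127, 115, 104, 115, 136, 144, 152, 158], [128, 129, 126, 127, 127, 106, 86, 88, 90, 87, 79, 86]]
[[121, 112, 112, 108, 111, 110, 106, 127, 127], [163, 166, 164, 153, 153, 151, 105, 129, 131], [164, 165, 164, 164, 166, 158, 92, 126, 126], [160, 162, 160, 163, 166, 153, 94, 127, 126], [163, 163, 163, 161, 162, 157, 110, 128, 125], [155, 158, 161, 157, 160, 160, 128, 126, 129]]
[[0.728  0.0931 0.034 ]]
[[ 0.7094 -0.1467  0.034 ]]
```

play_rows(deltas=[{"delta_pos":[217,-484,0],"twist":[0,0,-34],"grip":94},{"delta_pos":[217,-484,0],"twist":[0,0,-34],"grip":94},{"delta_pos":[217,-484,0],"twist":[0,0,-34],"grip":94},{"delta_pos":[217,-484,0],"twist":[0,0,-34],"grip":94},{"delta_pos":[217,-484,0],"twist":[0,0,-34],"grip":94},{"delta_pos":[217,-484,0],"twist":[0,0,-34],"grip":94},{"delta_pos":[217,-484,0],"twist":[0,0,-34],"grip":94},{"delta_pos":[217,-484,0],"twist":[0,0,-34],"grip":94},{"delta_pos":[217,-484,0],"twist":[0,0,-34],"grip":94},{"delta_pos":[217,-484,0],"twist":[0,0,-34],"grip":94},{"delta_pos":[217,-484,0],"twist":[0,0,-34],"grip":94},{"delta_pos":[217,-484,0],"twist":[0,0,-34],"grip":94},{"delta_pos":[153,-890,-55],"twist":[0,0,-68],"grip":94},{"delta_pos":[153,-890,-55],"twist":[0,0,-68],"grip":94},{"delta_pos":[153,-890,-55],"twist":[0,0,-68],"grip":94},{"delta_pos":[153,-890,-55],"twist":[0,0,-68],"grip":94},{"delta_pos":[153,-890,-55],"twist":[0,0,-68],"grip":94},{"delta_pos":[153,-890,-55],"twist":[0,0,-68],"grip":94},{"delta_pos":[153,-890,-55],"twist":[0,0,-68],"grip":94},{"delta_pos":[153,-890,-55],"twist":[0,0,-68],"grip":94}])

```text
t: 2.37
position: [0.4485, -0.2013, 0.1639]
ee_rot: [0.73, 0.683, 0.0, 0.0]
force: [0.7, 0.4, -0.2]
width: 0.0938
```

play_rows(deltas=[{"delta_pos":[-12.5,-104.5,-14],"twist":[0,0,0],"grip":94},{"delta_pos":[-12.5,-104.5,-14],"twist":[0,0,0],"grip":94},{"delta_pos":[-12.5,-104.5,-14],"twist":[0,0,0],"grip":94},{"delta_pos":[-12.5,-104.5,-14],"twist":[0,0,0],"grip":94},{"delta_pos":[-12.5,-104.5,-14],"twist":[0,0,0],"grip":94}])

```text
t: 2.78
position: [0.4352, -0.3073, 0.1497]
ee_rot: [0.731, 0.682, 0.0, 0.0]
force: [0.3, 0.4, 0.4]
width: 0.094
```

```bash
python3 - <<'E'
from h import *
s=r.snapshot("scene"); crop(s,280,480,130,350,2.7,"s2.png"); o=r.observe(); print(o["position"],o["ee_rot"],o["t"])
E
```

```text
[ 0.43583539 -0.30545208  0.14971861] [ 7.30403950e-01  6.83015200e-01  5.35790805e-04 -1.37683334e-04] 2.8333
```

View pics/s2.png

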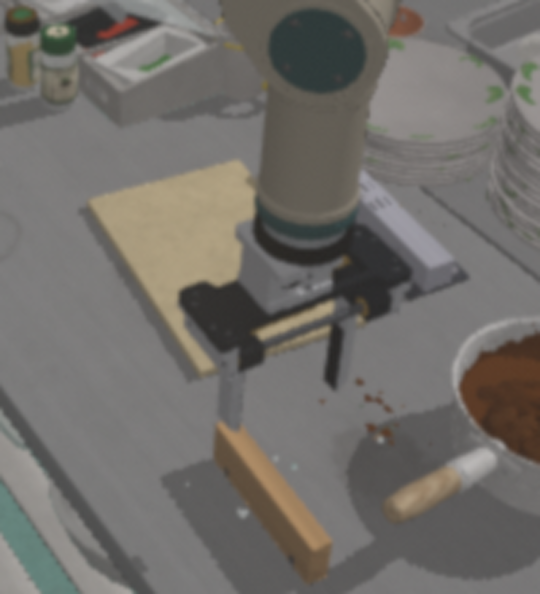

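The open gripper straddles the cleat, with its fingers clear on both sides and the pot handle out of the way. I'll descend and grip.

play_rows(deltas=[{"delta_pos":[0,0,-40],"twist":[0,0,0],"grip":94},{"delta_pos":[0,0,-80],"twist":[0,0,0],"grip":94},{"delta_pos":[0,0,-110],"twist":[0,0,0],"grip":94},{"delta_pos":[0,0,-129.5],"twist":[0,0,0],"grip":94},{"delta_pos":[0,0,-129.5],"twist":[0,0,0],"grip":94},{"delta_pos":[0,0,-129.5],"twist":[0,0,0],"grip":22},{"delta_pos":[0,0,-129.5],"twist":[0,0,0],"grip":15},{"delta_pos":[0,0,-129.5],"twist":[0,0,0],"grip":15},{"delta_pos":[0,0,-129.5],"twist":[0,0,0],"grip":15},{"delta_pos":[0,0,-129.5],"twist":[0,0,0],"grip":15},{"delta_pos":[0,0,-129.5],"twist":[0,0,0],"grip":15},{"delta_pos":[0,0,-129.5],"twist":[0,0,0],"grip":15},{"delta_pos":[0,0,-129.5],"twist":[0,0,0],"grip":15},{"delta_pos":[0,0,-129.5],"twist":[0,0,0],"grip":15}])

```text
t: 4.0
position: [0.4359, -0.3055, 0.0203]
ee_rot: [0.73, 0.683, 0.001, -0.0]
force: [0.2, 0.1, -0.1]
width: 0.0375
```

play_rows(deltas=[{"delta_pos":[0,0,0],"twist":[0,0,0],"grip":10},{"delta_pos":[0,0,0],"twist":[0,0,0],"grip":10},{"delta_pos":[0,0,0],"twist":[0,0,0],"grip":10},{"delta_pos":[0,0,0],"twist":[0,0,0],"grip":10},{"delta_pos":[0,0,0],"twist":[0,0,0],"grip":10},{"delta_pos":[0,0,0],"twist":[0,0,0],"grip":10},{"delta_pos":[0,0,30],"twist":[0,0,0],"grip":10},{"delta_pos":[0,0,60],"twist":[0,0,0],"grip":10},{"delta_pos":[0,0,60],"twist":[0,0,0],"grip":10}])

```text
t: 4.75
position: [0.4381, -0.3076, 0.0843]
ee_rot: [0.731, 0.683, 0.001, 0.003]
force: [0.8, -1.0, -1.1]
width: 0.0221
```

```bash
python3 - <<'E'
from h import *
s=r.snapshot("scene"); crop(s,280,480,130,350,2.7,"s3.png"); o=r.observe(); print(o["position"],o["ee_rot"],o["t"],o["width"],o["force"])
c,sn=np.cos(np.radians(-8.3)),np.sin(np.radians(-8.3))
for bx in (-111,-115): print(bx,598.5+bx*c,.2+bx*sn)
E
```

```text
[ 0.43755839 -0.30677729  0.08247258] [0.73037929 0.68303624 0.00110488 0.00252219] 4.8 0.021827391906514313 [-0.22244383  0.182529   -1.74066018]
-111 488.6626374133444 16.223538311108026
-115 484.70453425706853 16.80096311511192
```

View pics/s3.png

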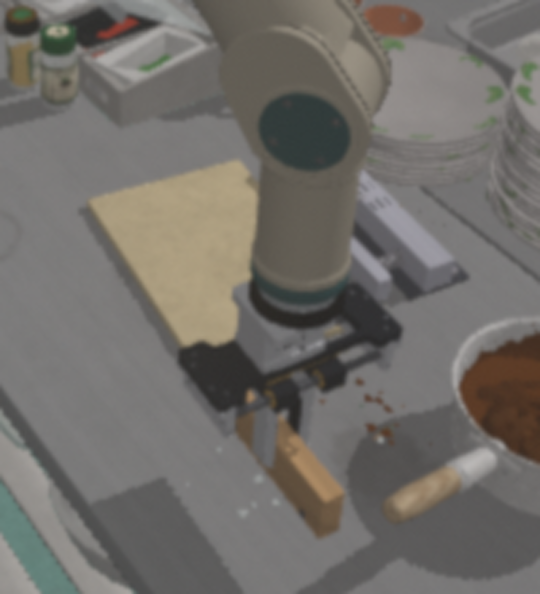

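play_rows(deltas=[{"delta_pos":[0,40,0],"twist":[0,0,0],"grip":10},{"delta_pos":[10,80,0],"twist":[0,0,-1],"grip":10},{"delta_pos":[20,120,0],"twist":[0,0,-2],"grip":10},{"delta_pos":[25,160,0],"twist":[0,0,-3],"grip":10},{"delta_pos":[30,200,0],"twist":[0,0,-4],"grip":10},{"delta_pos":[35,240,0],"twist":[0,0,-4.4],"grip":10},{"delta_pos":[40,275,0],"twist":[0,0,-4.4],"grip":10},{"delta_pos":[44,305,0],"twist":[0,0,-4.4],"grip":10},{"delta_pos":[46,323.5,0],"twist":[0,0,-4.4],"grip":10},{"delta_pos":[46,323.5,0],"twist":[0,0,-4.4],"grip":10},{"delta_pos":[46,323.5,0],"twist":[0,0,-4.4],"grip":10},{"delta_pos":[46,323.5,0],"twist":[0,0,-4.4],"grip":10}])

```text
t: 5.8
position: [0.4829, 0.0156, 0.0819]
ee_rot: [0.756, 0.654, 0.0, 0.003]
force: [0.2, -0.8, -1.0]
width: 0.0216
```

```bash
python3 - <<'E'
from h import *
s=r.snapshot("scene"); crop(s,280,480,130,350,2.7,"s4.png"); t=r.snapshot("top");crop(t,290,430,130,260,4.5,"t4.png");o=r.observe(); print(o["position"],o["ee_rot"],o["t"],o["width"],o["force"])
E
```

```text
[0.4831451  0.01496673 0.08221213] [7.56942510e-01 6.53475776e-01 4.81705670e-04 2.68604497e-03] 5.9 0.02127152628068003 [-0.24131064 -0.26451326 -0.00481216]
```

View pics/s4.png

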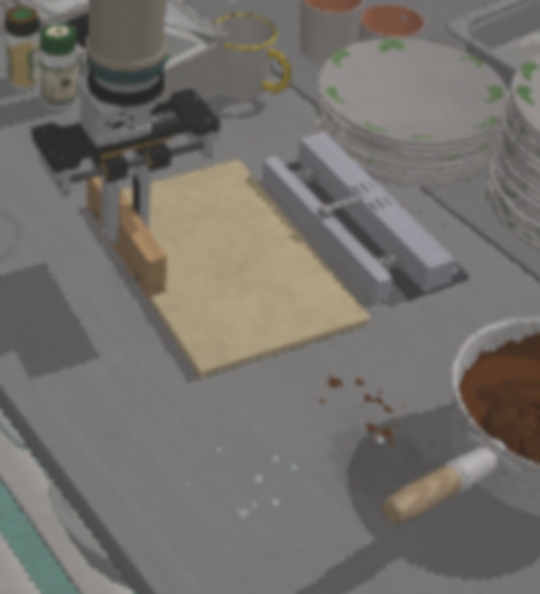

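View pics/t4.png

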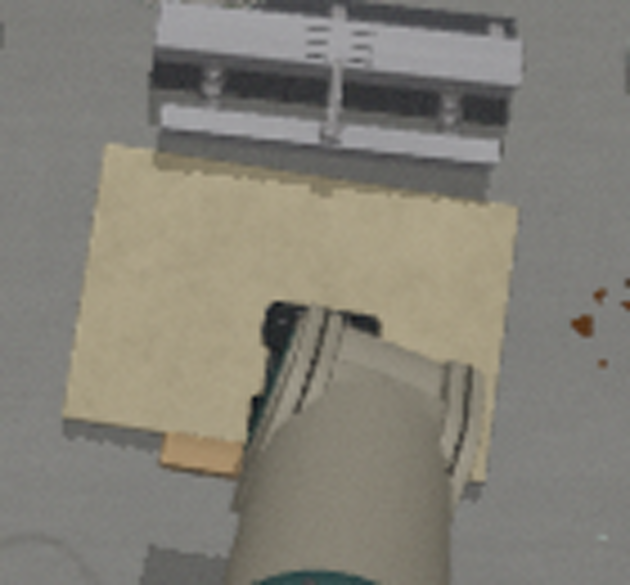

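Both views show the cleat held upright and parallel to the board's near edge, about 5 mm clear of it. I'll lower and release it.

play_rows(deltas=[{"delta_pos":[0,1.5,-30],"twist":[0,0,0],"grip":10},{"delta_pos":[0,1.5,-50],"twist":[0,0,0],"grip":10},{"delta_pos":[0,1.5,-57],"twist":[0,0,0],"grip":10},{"delta_pos":[0,1.5,-60],"twist":[0,0,0],"grip":10},{"delta_pos":[0,1.5,-61.5],"twist":[0,0,0],"grip":10},{"delta_pos":[0,1.5,-61.5],"twist":[0,0,0],"grip":10},{"delta_pos":[0,1.5,-61.5],"twist":[0,0,0],"grip":10}])

```text
t: 6.48
position: [0.4838, 0.0162, 0.0215]
ee_rot: [0.757, 0.653, 0.001, 0.003]
force: [0.5, 0.4, -1.5]
width: 0.0217
```

play_rows(deltas=[{"delta_pos":[0,0,-0.5],"twist":[0,0,0],"grip":26},{"delta_pos":[0,0,-0.5],"twist":[0,0,0],"grip":30},{"delta_pos":[0,0,-0.5],"twist":[0,0,0],"grip":50},{"delta_pos":[0,0,-0.5],"twist":[0,0,0],"grip":50},{"delta_pos":[0,0,-0.5],"twist":[0,0,0],"grip":50},{"delta_pos":[0,0,-0.5],"twist":[0,0,0],"grip":50},{"delta_pos":[0,0,20],"twist":[0,0,0],"grip":50},{"delta_pos":[0,0,60],"twist":[0,0,0],"grip":94},{"delta_pos":[0,0,100],"twist":[0,0,0],"grip":94},{"delta_pos":[-40,0,110],"twist":[0,0,7],"grip":94},{"delta_pos":[-70,0,110],"twist":[0,0,14],"grip":94},{"delta_pos":[-70,0,110],"twist":[0,0,21],"grip":94},{"delta_pos":[-70,0,110],"twist":[0,0,28],"grip":94},{"delta_pos":[-70,0,110],"twist":[0,0,35],"grip":94},{"delta_pos":[-70,0,110],"twist":[0,0,42],"grip":94},{"delta_pos":[-70,0,110],"twist":[0,0,49],"grip":94},{"delta_pos":[-70,0,110],"twist":[0,0,56],"grip":94},{"delta_pos":[-70,0,110],"twist":[0,0,63],"grip":94},{"delta_pos":[-70,0,110],"twist":[0,0,70],"grip":94},{"delta_pos":[-70,0,110],"twist":[0,0,77],"grip":94}])

```text
t: 8.15
position: [0.4137, 0.0161, 0.1315]
ee_rot: [0.183, 0.983, 0.003, 0.002]
force: [-0.7, 0.3, 0.4]
width: 0.0937
```

```bash
python3 - <<'E'
from h import *
s=r.snapshot("scene"); crop(s,280,480,130,350,2.7,"s5.png"); t=r.snapshot("top");crop(t,290,430,130,260,4.5,"t5.png");o=r.observe(); print(o["position"],o["ee_rot"],o["t"],o["width"],o["force"],o["joints"])
E
```

```text
[0.41372314 0.01603243 0.13154039] [0.18572426 0.98259574 0.00297511 0.00180433] 8.25 0.09413803173143327 [ 0.51436469  0.12402747 -0.19540119] [-0.14568426  0.42918449  0.05897083  2.22673279 -0.06313704  0.48204281
  1.1609464 ]
```

View pics/s5.png

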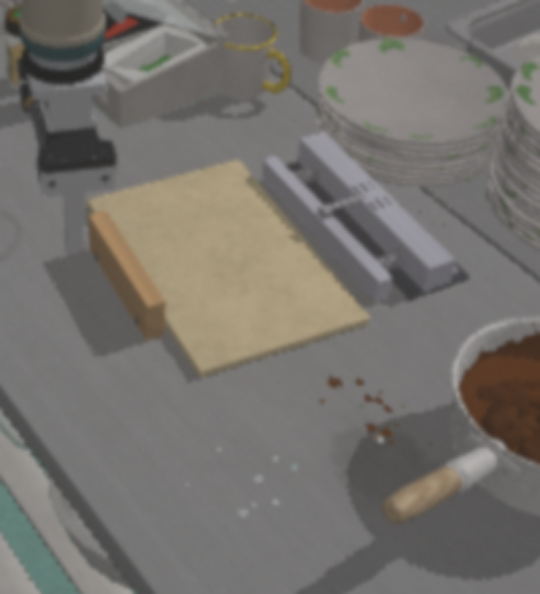

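View pics/t5.png

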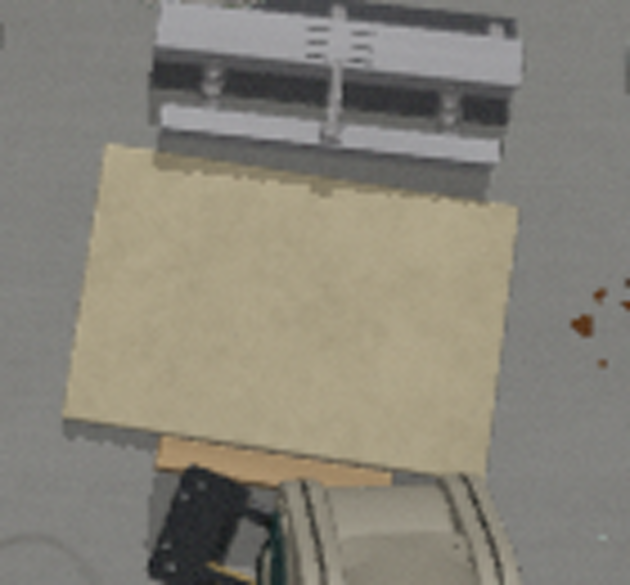

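```bash
cat >> h.py <<'E'
def board(t,roi=(295,415,150,245)):
    q=quad(wood(t,(19,35,110),(30,75,255),roi)); return q
E
python3 - <<'E'
from h import *
t=r.snapshot("top"); hsv=cv2.cvtColor(t["img"],cv2.COLOR_BGR2HSV)
m=cv2.inRange(hsv,(8,76,100),(22,255,255)); m[:220]=0;m[260:]=0;m[:,:315]=0;m[:,390:]=0
n,l,st,c=cv2.connectedComponentsWithStats(m); print(st[1:].tolist())
for y in range(226,240): print(y,[ (int(hsv[y,x,1]),int(hsv[y,x,2])) for x in (322,323,324,325,326,327)],[ (int(hsv[y,x,1]),int(hsv[y,x,2])) for x in (374,375,376,377,378,379)])
rep(t,board(t),.012,"board")
E
```

```text
[[325, 227, 52, 11, 285], [337, 255, 1, 1, 1], [339, 256, 8, 4, 10]]
226 [(10, 103), (14, 94), (19, 93), (38, 102), (65, 113), (60, 120)] [(56, 167), (57, 165), (56, 165), (56, 170), (54, 165), (55, 166)]
227 [(8, 101), (7, 104), (15, 100), (65, 113), (91, 160), (86, 163)] [(56, 165), (56, 164), (55, 168), (54, 170), (54, 165), (51, 164)]
228 [(8, 102), (5, 102), (22, 105), (88, 122), (90, 161), (94, 158)] [(54, 166), (53, 168), (55, 168), (53, 169), (52, 167), (54, 166)]
229 [(7, 104), (5, 100), (26, 109), (88, 128), (95, 163), (88, 163)] [(54, 169), (57, 170), (56, 169), (55, 168), (55, 166), (52, 168)]
230 [(6, 124), (7, 111), (24, 129), (94, 147), (90, 167), (89, 169)] [(54, 170), (53, 169), (53, 167), (57, 170), (54, 165), (54, 169)]
231 [(6, 130), (12, 127), (40, 127), (93, 153), (91, 169), (90, 168)] [(55, 168), (54, 166), (52, 171), (57, 171), (56, 168), (53, 168)]
232 [(8, 130), (10, 129), (47, 135), (86, 171), (91, 169), (90, 168)] [(49, 166), (53, 165), (53, 169), (54, 170), (54, 171), (56, 169)]
233 [(10, 130), (8, 126), (59, 122), (92, 149), (89, 160), (92, 164)] [(56, 1
[... 326 characters left out ...]

236 [(4, 124), (12, 125), (10, 101), (7, 103), (10, 101), (5, 96)] [(90, 161), (92, 163), (87, 155), (30, 102), (8, 101), (5, 98)]
237 [(6, 126), (8, 125), (7, 103), (5, 102), (5, 98), (10, 106)] [(87, 155), (86, 157), (80, 153), (27, 104), (13, 101), (20, 91)]
238 [(6, 127), (6, 123), (8, 100), (8, 101), (13, 102), (5, 103)] [(36, 127), (36, 127), (38, 128), (36, 128), (38, 127), (34, 129)]
239 [(8, 128), (9, 120), (10, 101), (10, 104), (10, 103), (3, 98)] [(34, 135), (34, 136), (36, 134), (36, 133), (32, 134), (36, 136)]
board c [5.975e+02 2.000e-01 1.200e+01] len [203.5 299.4 198.5 299.8] ang [171.62  80.74  -8.25 -98.3 ]
[[675.3, -162.7], [474.0, -133.0], [522.2, 162.5], [718.6, 134.0]]
```

```bash
python3 - <<'E'
from h import *
t=r.snapshot("top")
P=ray(t,[(324.8,226.4),(376.7,234.4)],.05)*1000; print(P.round(1), np.linalg.norm(P[1]-P[0]))
a=np.radians(-8.3); X=np.array([np.cos(a),np.sin(a)]); Y=np.array([-np.sin(a),np.cos(a)])
for p in P: d=p[:2]-[598.5,.2]; print("board frame far face",(d@X).round(1),(d@Y).round(1))
o=r.observe(); u=o["ee_rot"]; print(np.degrees(2*np.arctan2(u[1],u[0]))-90, o["position"],o["t"])
E
```

```text
[[506.4  95.5  50. ]
 [483.5 -63.1  50. ]] 160.27599792638935
board frame far face -104.8 81.0
board frame far face -104.7 -79.3
68.35619099845789 [0.41377087 0.0159954  0.13150726] 8.35
```

The cleat stands parallel to the edge, with a 4.7 mm gap and 0.8 mm off centre. I'll bring the open fingers down behind it, low and parallel, with the tips leaning slightly forward.

play_rows(deltas=[{"delta_pos":[15,4,0],"twist":[-0.3,-1.5,7],"grip":94},{"delta_pos":[26.5,8,-20],"twist":[-0.3,-1.5,13.3],"grip":94},{"delta_pos":[26.5,8,-60],"twist":[-0.3,-1.5,13.3],"grip":94},{"delta_pos":[26.5,8,-95],"twist":[-0.3,-1.5,13.3],"grip":94},{"delta_pos":[26.5,8,-115],"twist":[-0.3,-1.5,13.3],"grip":94},{"delta_pos":[26.5,8,-122.5],"twist":[-0.3,-1.5,13.3],"grip":94},{"delta_pos":[26.5,8,-122.5],"twist":[-0.3,-1.5,13.3],"grip":94},{"delta_pos":[26.5,8,-122.5],"twist":[-0.3,-1.5,13.3],"grip":94}])

```text
t: 9.02
position: [0.4399, 0.024, 0.0079]
ee_rot: [0.074, 0.997, 0.003, 0.014]
force: [0.3, -0.3, 0.6]
width: 0.0941
```

```bash
cat >> h.py <<'E'
from scipy.spatial.transform import Rotation as Ro
def st():
    o=r.observe(); M=Ro.from_quat(o["ee_rot"]).as_matrix(); y=M[:,1]
    a=np.radians(-8.3); X=np.array([np.cos(a),np.sin(a)]); Y=np.array([-np.sin(a),np.cos(a)]); d=o["position"][:2]*1000-[598.5,.2]
    print("t",round(o["t"],2),"p",(o["position"]*1000).round(1),"bf",(d@X).round(2),(d@Y).round(2),"yaw",(np.degrees(np.arctan2(y[1],y[0]))-90).round(2),"toolz",M[:,2].round(4),"F",o["force"].round(2),"M",o["wrist_torque"].round(2))
E
python3 - <<'E'
from h import *
st(); s=r.snapshot("scene"); crop(s,280,440,130,290,3.6,"s6.png")
E
```

```text
t 9.02 p [439.9  24.    7.9] bf -160.4 0.67 yaw -8.5 toolz [ 0.0288  0.0036 -0.9996] F [ 0.32 -0.35  0.61] M [ 0.05  0.01 -0.01]
```

View pics/s6.png

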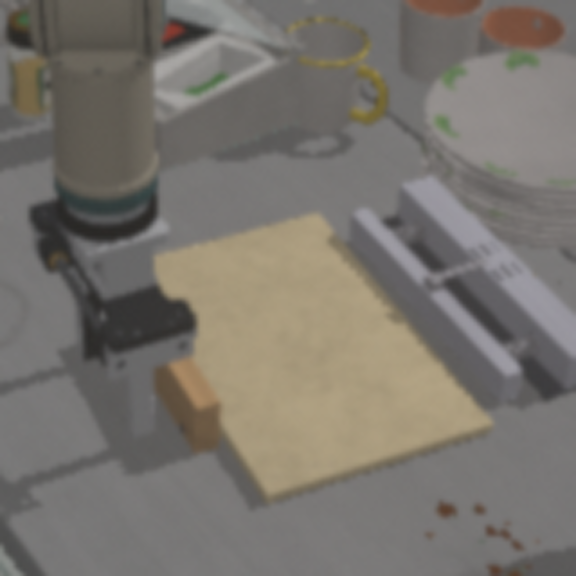

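play_rows(deltas=[{"delta_pos":[10,-1.5,0],"twist":[0,0,0.2],"grip":94},{"delta_pos":[18,-2.6,0],"twist":[0,0,0.2],"grip":94},{"delta_pos":[22,-3.2,0],"twist":[0,0,0.2],"grip":94},{"delta_pos":[24,-3.5,0],"twist":[0,0,0.2],"grip":94},{"delta_pos":[25,-3.6,0],"twist":[0,0,0.2],"grip":94},{"delta_pos":[26,-3.8,0],"twist":[0,0,0.2],"grip":94},{"delta_pos":[27,-3.9,0],"twist":[0,0,0.2],"grip":94},{"delta_pos":[27,-3.9,0],"twist":[0,0,0.2],"grip":94}])

```text
t: 9.73
position: [0.466, 0.0201, 0.0073]
ee_rot: [0.072, 0.997, 0.003, 0.014]
force: [-2.3, 1.0, 1.0]
width: 0.0942
```

```bash
python3 - <<'E'
from h import *
st(); s=r.snapshot("scene"); crop(s,300,380,180,260,7,"s7.png")
t=r.snapshot("top"); crop(t,295,415,125,245,5,"t7.png")
E
```

```text
t 9.73 p [466.   20.1   7.3] bf -133.94 0.58 yaw -8.3 toolz [ 0.0274  0.004  -0.9996] F [-2.3   0.96  0.96] M [ 0.08  0.45 -0.03]
```

View pics/s7.png

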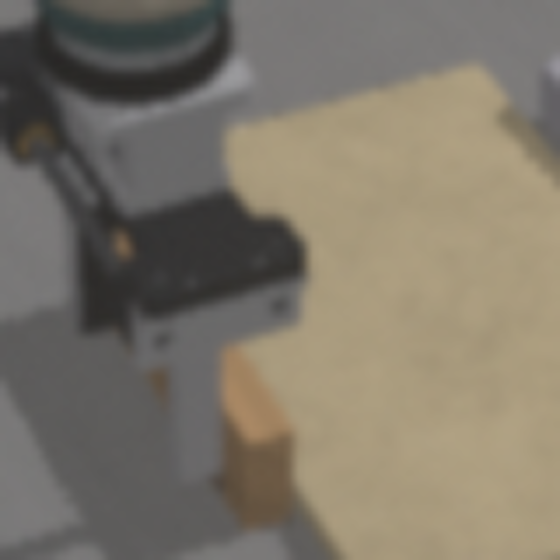

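View pics/t7.png

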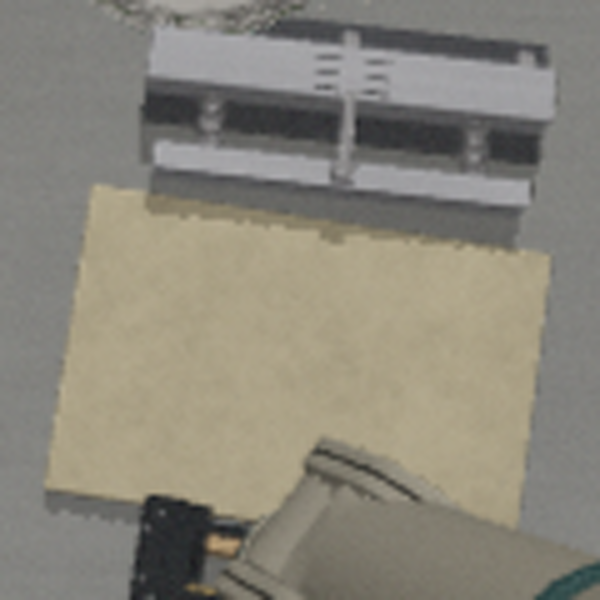

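```bash
cat >> h.py <<'E'
def bfar(t):
    S=cv2.cvtColor(t["img"],cv2.COLOR_BGR2HSV)[:,:,1].astype(float); S=cv2.GaussianBlur(S,(3,1),0); k=[]
    for c in range(317,401):
        for y in range(185,140,-1):
            if S[y,c]<32: k.append((c,y+(32-S[y,c])/(S[y+1,c]-S[y,c]))); break
    P=ray(t,k,.012)[:,:2]; vx,vy,x,y=map(float,cv2.fitLine(P.astype(np.float32),cv2.DIST_HUBER,0,.001,.001).ravel())
    print("board far edge yaw",round(np.degrees(np.arctan2(vy,vx))%180-90,2),"x at y=-14:",round(1000*(x+(-.0142-y)*vx/vy),2))
def ff(t):
    a=np.array(barfront(t)); x=[1000*(q[3]-.0268/np.tan(np.radians(q[0]))) for q in a]; print("bar yaw",(a[:,0]-90).round(2),"x front/back at y=-26.8",np.round(x,2))
E
python3 - <<'E'
from h import *
t=r.snapshot("top"); bfar(t); ff(t); st()
E
```

```text
board far edge yaw -8.36 x at y=-14: 697.67
bar yaw [-5.83 -5.79] x front/back at y=-26.8 [713.06 730.79]
t 9.88 p [466.1  20.1   7.3] bf -133.9 0.59 yaw -8.3 toolz [ 0.0275  0.0041 -0.9996] F [-2.97 -0.26  1.62] M [ 0.08  0.55 -0.  ]
```

play_rows(deltas=[{"delta_pos":[1.5,-0.2,0.5],"twist":[0,0,0],"grip":94},{"delta_pos":[2.5,-0.4,0.5],"twist":[0,0,0],"grip":94},{"delta_pos":[3,-0.4,0.5],"twist":[0,0,0],"grip":94}])

```text
t: 10.13
position: [0.469, 0.0198, 0.0077]
ee_rot: [0.072, 0.997, 0.003, 0.013]
force: [-3.0, 0.3, 0.3]
width: 0.0935
```

```bash
python3 - <<'E'
from h import *
t=r.snapshot("top"); bfar(t); ff(t); st()
E
```

```text
board far edge yaw -8.28 x at y=-14: 697.69
bar yaw [-5.83 -5.83] x front/back at y=-26.8 [713.1  730.81]
t 10.18 p [469.   19.8   7.7] bf -130.97 0.67 yaw -8.3 toolz [ 0.0271  0.0043 -0.9996] F [-1.47  0.88  0.45] M [0.18 0.47 0.01]
```

play_rows(deltas=[{"delta_pos":[1,-0.1,0],"twist":[0,0,0],"grip":94},{"delta_pos":[1.5,-0.2,0],"twist":[0,0,0],"grip":94},{"delta_pos":[1.5,-0.2,0],"twist":[0,0,0],"grip":94}])

```text
t: 10.43
position: [0.4691, 0.0198, 0.0074]
ee_rot: [0.072, 0.997, 0.003, 0.012]
force: [-4.7, 1.7, 0.5]
width: 0.0939
```

```bash
python3 - <<'E'
from h import *
t=r.snapshot("top"); bfar(t); st()
E
```

```text
board far edge yaw -8.27 x at y=-14: 697.68
t 10.48 p [469.1  19.7   7.4] bf -130.86 0.65 yaw -8.29 toolz [ 0.0248  0.0043 -0.9997] F [-4.91  2.32 -0.02] M [ 0.42  1.23 -0.  ]
```

play_rows(deltas=[{"delta_pos":[1,-0.1,0],"twist":[0,0,0],"grip":94},{"delta_pos":[1.5,-0.2,0],"twist":[0,0,0],"grip":94},{"delta_pos":[1.5,-0.2,0],"twist":[0,0,0],"grip":94}])

```text
t: 10.73
position: [0.4691, 0.0197, 0.0073]
ee_rot: [0.072, 0.997, 0.003, 0.011]
force: [-6.5, 1.3, 2.8]
width: 0.0941
```

```bash
python3 - <<'E'
from h import *
t=r.snapshot("top"); bfar(t); st(); s=r.snapshot("scene"); crop(s,300,380,180,260,7,"s8.png")
E
```

```text
board far edge yaw -8.26 x at y=-14: 697.65
t 10.78 p [469.1  19.7   7.3] bf -130.86 0.67 yaw -8.27 toolz [ 0.0226  0.0041 -0.9997] F [-6.25  1.84  2.84] M [ 0.55  1.58 -0.06]
```

View pics/s8.png

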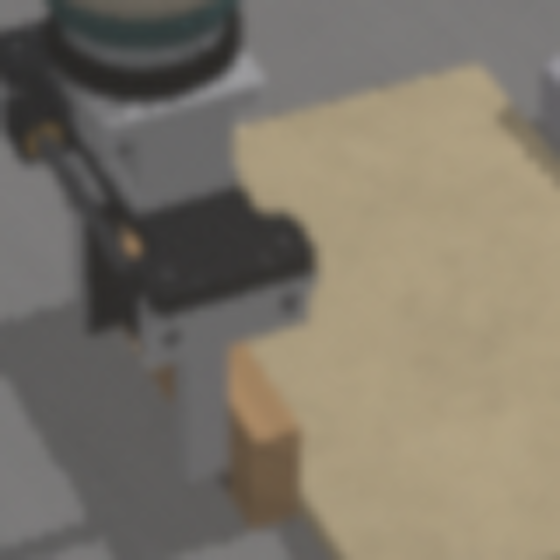

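The board hasn't moved (far edge at 697.7 mm), while the push rose to 6 N with the cleat at its limit. So the cleat is flush and the board is held by static friction. Now I'll push both together, turning about +2.5° to square them with the fence.

play_rows(deltas=[{"delta_pos":[1,-0.3,0],"twist":[0,-0.3,0.1],"grip":94},{"delta_pos":[2,-0.8,0],"twist":[0,-0.4,0.2],"grip":94},{"delta_pos":[3,-1.3,0],"twist":[0,-0.5,0.4],"grip":94},{"delta_pos":[4,-1.9,0],"twist":[0,-0.5,0.6],"grip":94},{"delta_pos":[5,-2.5,0],"twist":[0,-0.5,0.8],"grip":94},{"delta_pos":[6,-3.1,0],"twist":[0,-0.5,1.0],"grip":94},{"delta_pos":[7,-3.6,0],"twist":[0,-0.5,1.2],"grip":94},{"delta_pos":[7,-3.6,0],"twist":[0,-0.5,1.2],"grip":94}])

```text
t: 11.5
position: [0.4733, 0.0167, 0.0072]
ee_rot: [0.062, 0.998, 0.003, 0.013]
force: [-8.8, 3.2, 7.0]
width: 0.0939
```

```bash
python3 - <<'E'
from h import *
t=r.snapshot("top"); bfar(t); ff(t); st()
E
```

```text
board far edge yaw -7.1 x at y=-14: 702.27
bar yaw [-5.84 -5.84] x front/back at y=-26.8 [713.05 730.75]
t 11.55 p [473.3  16.6   7.2] bf -126.26 -1.81 yaw -7.07 toolz [ 0.0271  0.0046 -0.9996] F [-8.62  3.69  6.86] M [ 0.71  2.15 -0.12]
```

play_rows(deltas=[{"delta_pos":[2,-0.5,0.5],"twist":[0,0,0.2],"grip":94},{"delta_pos":[3,-1,0.5],"twist":[0,0,0.4],"grip":94},{"delta_pos":[4,-1.5,0.5],"twist":[0,0,0.6],"grip":94},{"delta_pos":[5,-2,0.5],"twist":[0,0,0.8],"grip":94},{"delta_pos":[6,-2.4,0.5],"twist":[0,0,0.9],"grip":94},{"delta_pos":[7,-2.8,0.5],"twist":[0,0,1.0],"grip":94},{"delta_pos":[8,-3.2,0.5],"twist":[0,0,1.1],"grip":94},{"delta_pos":[9,-3.6,0.5],"twist":[0,0,1.2],"grip":94},{"delta_pos":[10,-3.9,0.5],"twist":[0,0,1.25],"grip":94}])

```text
t: 12.3
position: [0.4811, 0.0124, 0.0072]
ee_rot: [0.051, 0.999, 0.003, 0.012]
force: [-7.1, 1.3, 1.1]
width: 0.094
```

```bash
python3 - <<'E'
from h import *
t=r.snapshot("top"); bfar(t); ff(t); st();s=r.snapshot("scene"); crop(s,300,430,180,270,5.5,"s9.png")
E
```

```text
board far edge yaw -5.83 x at y=-14: 710.6
bar yaw [-5.82 -5.86] x front/back at y=-26.8 [713.06 730.78]
t 12.35 p [481.4  12.4   7.2] bf -117.65 -4.82 yaw -5.82 toolz [ 0.0236  0.0045 -0.9997] F [-7.29  1.05  0.67] M [0.54 1.63 0.08]
```

View pics/s9.png

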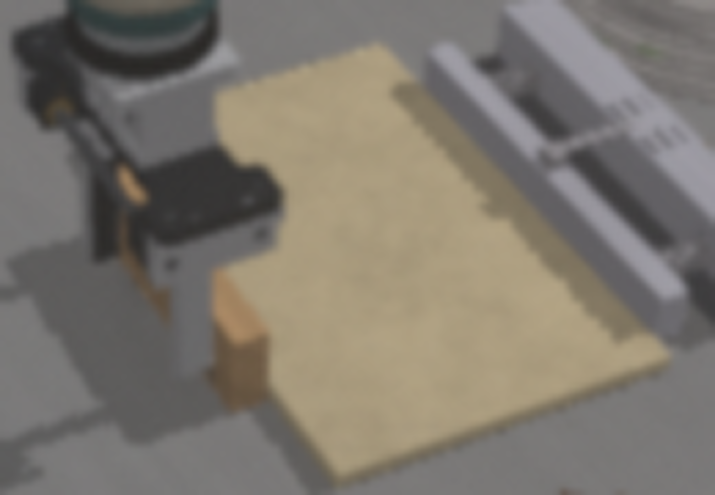

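Board and fence now agree at −5.8° yaw, with a gap of about 3.7 mm left. I'll push on along the fence normal.

play_rows(deltas=[{"delta_pos":[2,-0.2,0.5],"twist":[0,-0.1,0],"grip":94},{"delta_pos":[3,-0.3,0.5],"twist":[0,-0.2,0],"grip":94},{"delta_pos":[4,-0.4,0.5],"twist":[0,-0.3,0],"grip":94},{"delta_pos":[5,-0.5,0.5],"twist":[0,-0.3,0],"grip":94},{"delta_pos":[6,-0.6,0.5],"twist":[0,-0.3,0],"grip":94},{"delta_pos":[7,-0.7,0.5],"twist":[0,-0.3,0],"grip":94},{"delta_pos":[8,-0.8,0.5],"twist":[0,-0.3,0],"grip":94},{"delta_pos":[9,-0.9,0.5],"twist":[0,-0.3,0],"grip":94},{"delta_pos":[10,-1,0.5],"twist":[0,-0.3,0],"grip":94}])

```text
t: 13.15
position: [0.4859, 0.0115, 0.0072]
ee_rot: [0.05, 0.999, 0.002, 0.01]
force: [-15.0, 4.0, 10.6]
width: 0.0943
```

```bash
python3 - <<'E'
from h import *
t=r.snapshot("top"); bfar(t); ff(t); st()
E
```

```text
board far edge yaw -5.77 x at y=-14: 715.18
bar yaw [-5.77 -5.91] x front/back at y=-26.8 [715.11 733.02]
t 13.2 p [485.9  11.5   7.2] bf -113.03 -5.11 yaw -5.78 toolz [ 0.0202  0.0029 -0.9998] F [-12.88   2.8    7.28] M [0.75 3.1  0.07]
```

play_rows(deltas=[{"delta_pos":[3,-0.3,1],"twist":[0,-0.3,0],"grip":94},{"delta_pos":[5,-0.5,1],"twist":[0,-0.6,0],"grip":94},{"delta_pos":[6,-0.6,1],"twist":[0,-0.6,0],"grip":94},{"delta_pos":[7,-0.7,1],"twist":[0,-0.6,0],"grip":94},{"delta_pos":[8,-0.8,1],"twist":[0,-0.6,0],"grip":94},{"delta_pos":[9,-0.9,1],"twist":[0,-0.6,0],"grip":94},{"delta_pos":[9,-0.9,1],"twist":[0,-0.6,0],"grip":94}])

```text
t: 13.78
position: [0.4892, 0.011, 0.0072]
ee_rot: [0.05, 0.999, 0.002, 0.011]
force: [-12.9, 4.4, 3.7]
width: 0.0941
```

```bash
python3 - <<'E'
from h import *
t=r.snapshot("top"); bfar(t); ff(t); st();s=r.snapshot("scene"); crop(s,300,430,180,270,5.5,"s10.png")
E
```

```text
board far edge yaw -5.71 x at y=-14: 718.55
bar yaw [-5.79 -5.91] x front/back at y=-26.8 [718.44 736.36]
t 13.83 p [489.2  11.    7.2] bf -109.71 -5.13 yaw -5.74 toolz [ 0.0215  0.0022 -0.9998] F [-12.37   2.7    3.25] M [1.1  3.06 0.01]
```

View pics/s10.png

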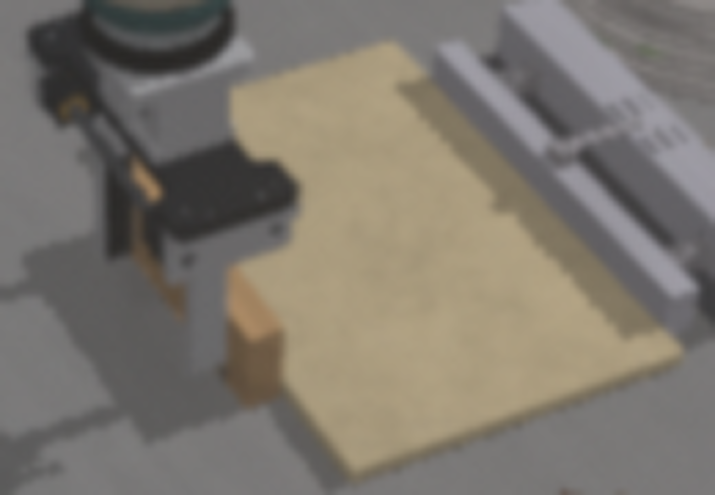

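play_rows(deltas=[{"delta_pos":[5,-0.5,0.5],"twist":[0,-0.4,-0.1],"grip":94},{"delta_pos":[7,-0.7,0.5],"twist":[0,-0.6,-0.1],"grip":94},{"delta_pos":[8,-0.8,0.5],"twist":[0,-0.6,-0.1],"grip":94},{"delta_pos":[9,-0.9,0.5],"twist":[0,-0.6,-0.1],"grip":94},{"delta_pos":[10,-1,0.5],"twist":[0,-0.6,-0.1],"grip":94},{"delta_pos":[10,-1,0.5],"twist":[0,-0.6,-0.1],"grip":94},{"delta_pos":[10,-1,0.5],"twist":[0,-0.6,-0.1],"grip":94}])

```text
t: 14.47
position: [0.4893, 0.0109, 0.007]
ee_rot: [0.05, 0.999, 0.001, 0.008]
force: [-22.0, 6.5, 18.3]
width: 0.0942
```

```bash
python3 - <<'E'
from h import *
for _ in range(2):
    t=r.snapshot("top"); bfar(t); ff(t); st()
E
```

```text
board far edge yaw -5.71 x at y=-14: 718.61
bar yaw [-5.8  -5.89] x front/back at y=-26.8 [718.4  736.26]
t 14.52 p [489.2  10.9   7. ] bf -109.65 -5.2 yaw -5.72 toolz [ 1.690e-02  2.000e-04 -9.999e-01] F [-21.82   6.45  17.02] M [ 1.37  5.1  -0.01]
board far edge yaw -5.73 x at y=-14: 718.54
bar yaw [-5.88 -5.92] x front/back at y=-26.8 [718.44 736.31]
t 14.57 p [489.3  10.9   7. ] bf -109.64 -5.22 yaw -5.73 toolz [ 1.690e-02  2.000e-04 -9.999e-01] F [-21.92   6.89  17.68] M [ 1.35  5.14 -0.03]
```

Fz has grown to 17 N: the compliant arm is pressing down on the cleat and raising the friction. I'll lift the commanded height while pushing a little less.

play_rows(deltas=[{"delta_pos":[8,-0.8,2],"twist":[0,-0.6,-0.1],"grip":94},{"delta_pos":[7,-0.7,3],"twist":[0,-0.6,-0.1],"grip":94},{"delta_pos":[7,-0.7,4],"twist":[0,-0.6,-0.1],"grip":94},{"delta_pos":[7,-0.7,4],"twist":[0,-0.6,-0.1],"grip":94}])

```text
t: 14.9
position: [0.4907, 0.0108, 0.0099]
ee_rot: [0.05, 0.999, 0.0, 0.009]
force: [-11.5, 5.2, -0.1]
width: 0.0938
```

```bash
python3 - <<'E'
from h import *
for _ in range(1):
    t=r.snapshot("top"); bfar(t); ff(t); st()
E
```

```text
board far edge yaw -5.74 x at y=-14: 720.05
bar yaw [-5.82 -5.88] x front/back at y=-26.8 [719.77 737.64]
t 14.95 p [490.7  10.8   9.8] bf -108.21 -5.09 yaw -5.77 toolz [ 1.830e-02 -1.000e-04 -9.998e-01] F [-11.09   4.24  -0.94] M [1.07 2.8  0.05]
```

play_rows(deltas=[{"delta_pos":[7,-0.3,1.2],"twist":[0,-0.5,-0.05],"grip":94},{"delta_pos":[8,-0.3,1.2],"twist":[0,-0.6,-0.05],"grip":94},{"delta_pos":[9,-0.3,1.2],"twist":[0,-0.6,-0.05],"grip":94},{"delta_pos":[9.5,-0.3,1.3],"twist":[0,-0.6,-0.05],"grip":94},{"delta_pos":[9.5,-0.3,1.3],"twist":[0,-0.6,-0.05],"grip":94}])

```text
t: 15.37
position: [0.4935, 0.0109, 0.0095]
ee_rot: [0.051, 0.999, -0.0, 0.009]
force: [-13.3, 4.3, 0.2]
width: 0.0941
```

```bash
python3 - <<'E'
from h import *
for _ in range(1):
    t=r.snapshot("top"); bfar(t); ff(t); st()
E
```

```text
board far edge yaw -5.86 x at y=-14: 722.72
bar yaw [-5.78 -5.86] x front/back at y=-26.8 [722.38 739.67]
t 15.42 p [493.5  10.9   9.5] bf -105.44 -4.56 yaw -5.79 toolz [ 1.760e-02 -9.000e-04 -9.998e-01] F [-13.69   3.95  -0.19] M [ 1.12  3.21 -0.04]
```

play_rows(deltas=[{"delta_pos":[7,-0.3,1.6],"twist":[0,-0.5,-0.05],"grip":94},{"delta_pos":[7.5,-0.3,1.6],"twist":[0,-0.5,-0.05],"grip":94},{"delta_pos":[7.5,-0.3,1.6],"twist":[0,-0.5,-0.05],"grip":94},{"delta_pos":[7.5,-0.3,1.6],"twist":[0,-0.5,-0.05],"grip":94},{"delta_pos":[7.5,-0.3,1.6],"twist":[0,-0.5,-0.05],"grip":94},{"delta_pos":[7.5,-0.3,1.6],"twist":[0,-0.5,-0.05],"grip":94}])

```text
t: 15.92
position: [0.494, 0.0109, 0.0095]
ee_rot: [0.051, 0.999, -0.001, 0.007]
force: [-13.7, 4.1, -0.8]
width: 0.094
```

```bash
python3 - <<'E'
from h import *
for _ in range(4):
    t=r.snapshot("top"); bfar(t); ff(t); st()
crop(t,295,415,125,245,5,"t11.png")
s=r.snapshot("scene"); crop(s,300,440,170,270,5.5,"s11.png")
E
```

```text
board far edge yaw -5.86 x at y=-14: 723.29
bar yaw [-5.85 -5.85] x front/back at y=-26.8 [723.01 740.01]
t 15.97 p [494.   10.9   9.5] bf -104.93 -4.5 yaw -5.82 toolz [ 0.0147 -0.0019 -0.9999] F [-14.13   3.97  -0.03] M [ 1.27  3.3  -0.06]
board far edge yaw -5.87 x at y=-14: 723.27
bar yaw [-5.83 -5.9 ] x front/back at y=-26.8 [722.92 739.92]
t 16.02 p [494.   10.9   9.5] bf -104.95 -4.49 yaw -5.82 toolz [ 0.0147 -0.0019 -0.9999] F [-12.38   3.83  -0.86] M [ 1.15  3.28 -0.03]
board far edge yaw -5.86 x at y=-14: 723.29
bar yaw [-5.81 -5.85] x front/back at y=-26.8 [722.99 739.98]
t 16.07 p [494.   10.9   9.5] bf -104.94 -4.48 yaw -5.82 toolz [ 0.0147 -0.0019 -0.9999] F [-12.38   3.91  -0.25] M [ 1.17  3.31 -0.05]
board far edge yaw -5.83 x at y=-14: 723.27
bar yaw [-5.83 -5.87] x front/back at y=-26.8 [722.99 739.92]
t 16.12 p [494.   10.9   9.5] bf -104.94 -4.52 yaw -5.83 toolz [ 0.0147 -0.0019 -0.9999] F [-1.336e+01  3.930e+00  1.000e-02] M [ 1.2   3.25 -0.03]
```

View pics/t11.png

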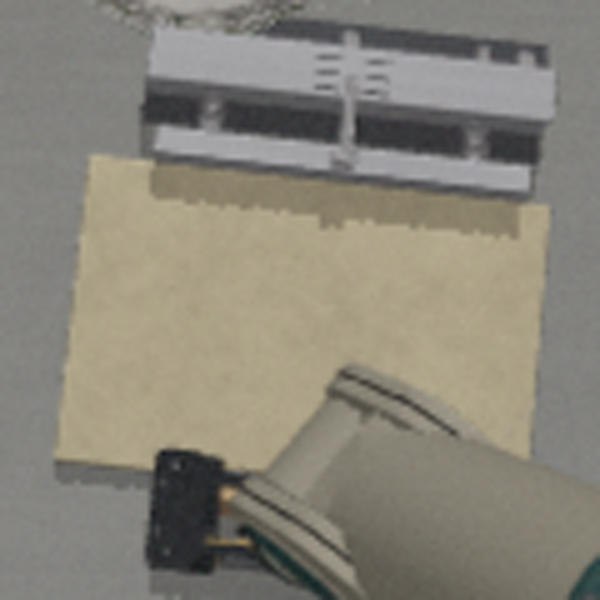

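View pics/s11.png

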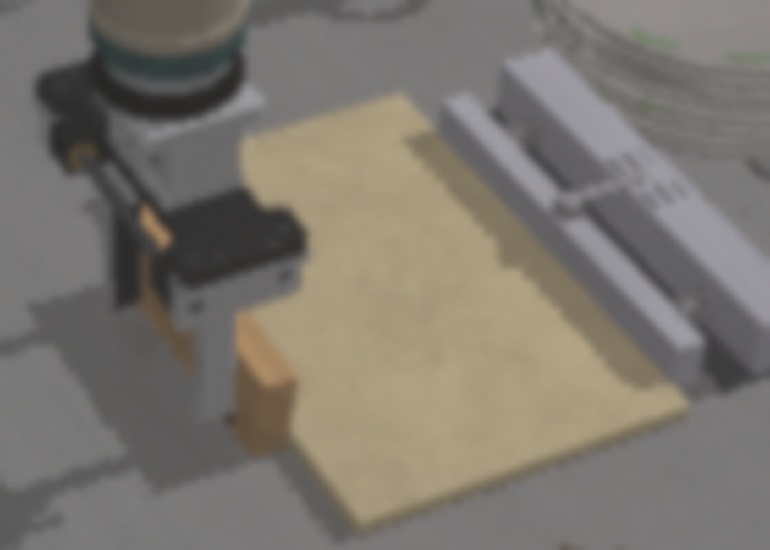

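```bash
python3 - <<'E'
from h import *
s=r.snapshot("scene")
def rel(c,b,yaw):
    C=ray(s,c,.05)[0]*1000;B=ray(s,b,.012)[0]*1000;a=np.radians(yaw);d=(C-B)[:2]
    print("along x",(d@[np.cos(a),np.sin(a)]).round(1),"along y",(d@[-np.sin(a),np.cos(a)]).round(1))
rel((340.4,241.1),(354.4,268.5),-8.3)   # before
rel((354.0,238.7),(365.1,266.0),-5.83)  # now
# side faces of the cleat: far edge of top against near edge of board
img=s["img"]; cv2.imwrite("pics/s12.png",cv2.resize(img[215:275,335:375],None,fx=10,fy=10,interpolation=cv2.INTER_CUBIC)); st()
E
```

```text
along x -7.4 along y 76.0
along x 3.7 along y 73.0
t 16.22 p [494.   10.9   9.5] bf -104.96 -4.5 yaw -5.82 toolz [ 0.0147 -0.0019 -0.9999] F [-13.54   4.3    0.86] M [ 1.19  3.32 -0.09]
```

View pics/s12.png

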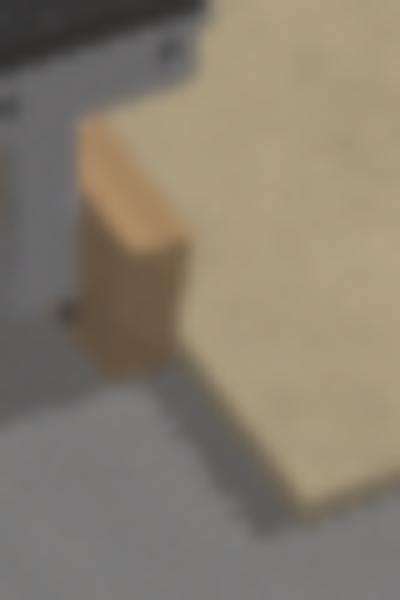

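```bash
python3 - <<'E'
from h import *
s=r.snapshot("scene"); a=np.radians(-5.83); X=np.array([np.cos(a),np.sin(a)]);Y=np.array([-np.sin(a),np.cos(a)])
O=ray(s,(365.1,266.0),.012)[0,:2]
g=lambda k:((np.array(k)-.5)/10+[335,215]) # crop to px
for n,k,z in(("far top",(189,236),.05),("near top",(134,253),.05),("near bottom",(112,383),0),("board corner",(303,520),.012),("board edge",(230,425),.012)):
    p=ray(s,g(k),z)[0,:2]; d=(p-O)*1000; print(n,g(k).round(1),(p*1000).round(1),(d@X).round(1),(d@Y).round(1))
# where an upright cleat edge would show
nb=ray(s,g((112,383)),0)[0]; print("upright near edge top would be at",(proj(s,nb+[0,0,.05])[0]-[335,215])*10+.5)
E
```

```text
far top [353.8 238.6] [516.8 -72.2] 3.6 73.7
near top [348.4 240.2] [499.9 -70. ] -13.4 74.2
near bottom [346.2 253.2] [496.2 -67.7] -17.3 76.1
board corner [365.2 267. ] [ 504.  -148.3] -1.4 -3.3
board edge [358.  257.4] [ 507.8 -108.3] -1.7 36.9
upright near edge top would be at [118.16547992 252.97893826]
```

The cleat's corner looks about 4–6 mm ahead of its foot, so it may have tipped forward when I raised the fingers. I'll compare with the earlier frames, when it stood upright.

```bash
python3 - <<'E'
from h import *
s=r.snapshot("scene")["img"]
a=cv2.imread("pics/s9.png"); b=cv2.imread("pics/s10.png")
def cr(im,x0,y0,k,cx,cy):
    w,h=26,34; x=int((cx-x0)*k);y=int((cy-y0)*k); c=im[y:y+int(h*k),x:x+int(w*k)]; return cv2.resize(c,(w*10,h*10),interpolation=cv2.INTER_CUBIC)
c=cv2.resize(s,None,fx=5.5,fy=5.5,interpolation=cv2.INTER_CUBIC)
out=np.hstack([cr(a,300,180,5.5,330,225),cr(b,300,180,5.5,332,224),cr(c,0,0,5.5,336,223)]); cv2.imwrite("pics/cmp.png",out)
E
```

```text
(no output)
```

View pics/cmp.png

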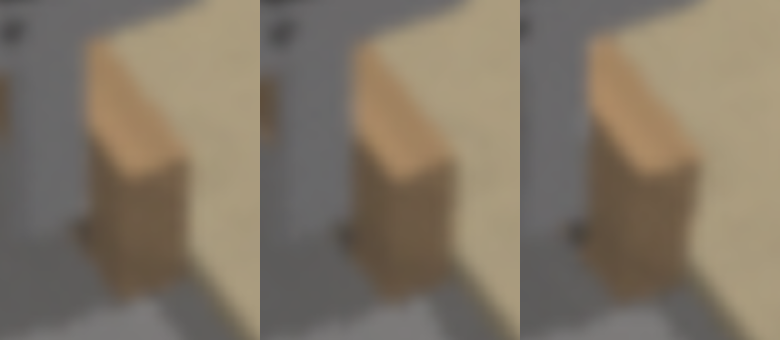

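The third panel (now) leans forward about 3° compared with the first two, because raising the fingers dragged the cleat's near face up. I'll ease the fingertips back down while keeping the push, so the foot sits flat.

play_rows(deltas=[{"delta_pos":[7,-0.3,0.8],"twist":[0,-0.5,0],"grip":94},{"delta_pos":[7,-0.3,0],"twist":[0,-0.5,0],"grip":94},{"delta_pos":[7,-0.3,-0.8],"twist":[0,-0.5,0],"grip":94},{"delta_pos":[7,-0.3,-1.5],"twist":[0,-0.5,0],"grip":94},{"delta_pos":[7,-0.3,-1.5],"twist":[0,-0.5,0],"grip":94}])

```text
t: 16.73
position: [0.4941, 0.0109, 0.0069]
ee_rot: [0.051, 0.999, -0.001, 0.006]
force: [-13.6, 5.1, 4.0]
width: 0.0941
```

```bash
cat > cmp.py <<'E'
from h import *
import sys
st(); t=r.snapshot("top"); bfar(t); ff(t)
s=r.snapshot("scene")["img"]
b=cv2.imread("pics/s10.png")
def cr(im,x0,y0,k,cx,cy):
    w,h=26,34; x=int((cx-x0)*k);y=int((cy-y0)*k); c=im[y:y+int(h*k),x:x+int(w*k)]; return cv2.resize(c,(w*10,h*10),interpolation=cv2.INTER_CUBIC)
c=cv2.resize(s,None,fx=5.5,fy=5.5,interpolation=cv2.INTER_CUBIC)
cv2.imwrite("pics/"+sys.argv[1],np.hstack([cr(b,300,180,5.5,332,224),cr(c,0,0,5.5,336,223)]))
E
python3 cmp.py cmp2.png
```

```text
t 16.73 p [494.1  10.9   6.9] bf -104.89 -4.51 yaw -5.82 toolz [ 0.0121 -0.0033 -0.9999] F [-13.62   5.13   3.99] M [ 0.99  3.48 -0.25]
board far edge yaw -5.82 x at y=-14: 723.32
bar yaw [-5.92 -5.86] x front/back at y=-26.8 [723.18 740.08]
```

View pics/cmp2.png

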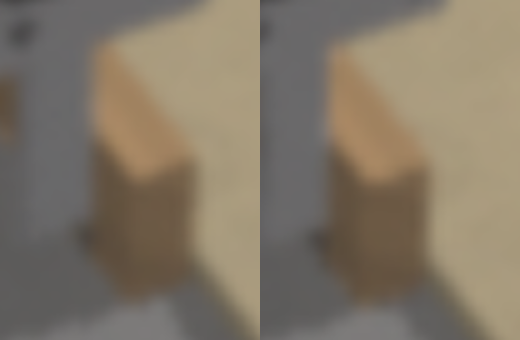

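```bash
python3 - <<'E'
from h import *
for i in range(16):
    t=r.snapshot("top")
    if i%5==0: bfar(t); ff(t); st()
crop(t,295,415,125,245,5,"t13.png")
s=r.snapshot("scene"); cv2.imwrite("pics/s13.png",s["img"])
cv2.imwrite("pics/s13c.png",cv2.resize(s["img"][215:275,335:375],None,fx=10,fy=10,interpolation=cv2.INTER_CUBIC))
# board side edges (cols) at rows, top view
hsv=cv2.cvtColor(t["img"],cv2.COLOR_BGR2HSV); S=hsv[:,:,1]
L=[];R=[]
for y in range(175,210):
    x=np.where(S[y,290:420]>32)[0]+290; L.append((x[0]-.5,y)); R.append((x[-1]+.5,y))
f=np.array([np.cos(np.radians(-5.83)),np.sin(np.radians(-5.83))]); Y=np.array([-f[1],f[0]])
l=ray(t,L,.012)[:,:2]@Y*1000; rr=ray(t,R,.012)[:,:2]@Y*1000; print("board side edges along fence y",np.median(l).round(1),np.median(rr).round(1),"mid",((np.median(l)+np.median(rr))/2).round(1),"tcp",(r.observe()["position"][:2]*1000@Y).round(1))
E
```

```text
board far edge yaw -5.91 x at y=-14: 723.36
bar yaw [-5.8  -5.88] x front/back at y=-26.8 [723.14 740.11]
t 16.88 p [494.   10.9   6.8] bf -104.92 -4.5 yaw -5.83 toolz [ 0.012  -0.0032 -0.9999] F [-14.71   4.77   4.52] M [ 0.93  3.49 -0.26]
board far edge yaw -5.89 x at y=-14: 723.32
bar yaw [-5.75 -5.88] x front/back at y=-26.8 [723.12 740.08]
t 17.13 p [494.   10.9   6.9] bf -104.92 -4.5 yaw -5.82 toolz [ 0.0121 -0.0032 -0.9999] F [-13.97   4.68   4.45] M [ 0.94  3.54 -0.26]
board far edge yaw -5.87 x at y=-14: 723.33
bar yaw [-5.78 -5.85] x front/back at y=-26.8 [723.17 740.08]
t 17.38 p [494.   10.9   6.8] bf -104.91 -4.51 yaw -5.82 toolz [ 0.0121 -0.0032 -0.9999] F [-14.88   4.71   4.51] M [ 1.01  3.47 -0.2 ]
board far edge yaw -5.83 x at y=-14: 723.33
bar yaw [-5.81 -5.86] x front/back at y=-26.8 [723.2  740.14]
t 17.63 p [494.   10.9   6.9] bf -104.9 -4.5 yaw -5.82 toolz [ 0.0121 -0.0032 -0.9999] F [-14.07   4.66   4.89] M [ 0.96  3.47 -0.28]
board side edges along fence y 210.7 -89.7 mid 60.5 tcp 61.0
```

View pics/s13c.png

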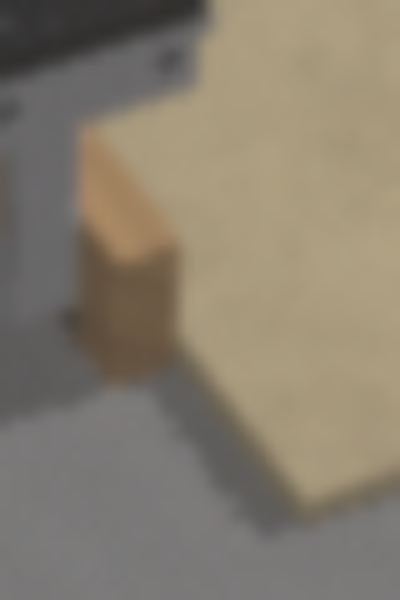

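View pics/s13.png

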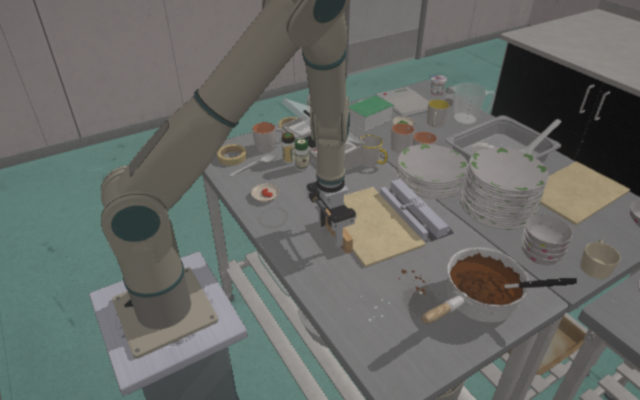

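The cleat is upright, flush and centred. Over a second of pictures the pose stayed steady, with fence travel about 10 mm. I'm handing it in.

```bash
python3 - <<'E'
from h import *
print(r.sign_off())
E
```

```text
the job is handed in; nothing more can be done
None
```

The cleat is flush on the board's near edge and about centred. The arm is still pressing both squarely into the fence, near the middle of its travel, and I handed the job in at about 17.7 s.

**What I did:** I set the cleat down 4.7 mm short of the edge and released it. With the open fingers low behind it, I pushed it flush while the board had not moved. Then I pushed both along the fence normal, turning them 2.5° to square them with the fence.

**Last checks:**
- **Steadiness:** nothing moved over about 0.9 s of holding. The tool stayed within 0.1 mm and the force stayed about level (Fx about −14 N, the fence's 8 N plus board friction).
- **Fence travel:** the bar's front edge gave about 10.1 mm and the board edge about 10.3 mm. The bar's back edge gave only 9.2 mm; I trusted it least because it lies in shadow.
- **Squareness:** board yaw is −5.8° to −5.9°, and so is the bar's.
- **Centring:** the cleat was 0.8 mm off centre when placed. At the end the fingers were still 0.5 mm from the board's midline, so I saw no drift. The arm hid most of the cleat; one visible corner in the side view put it within about 2 mm.

**What went wrong:** midway the fingers pressed down with about 17 N and the board stuck. Raising them to relieve that tipped the cleat forward about 3°. I eased them back down, and the picture then showed it upright. About 5 N of downward and sideways force remained at the end.

I left the other items alone, and the final picture shows nothing out of place.

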